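# Sift the rock sugar before pounding

### The job

Lift the handled sieve off its wooden board, hold it level above the wide plastic basin and shake it briskly side to side, across its handle bar, until all three small lumps of rock sugar have dropped through into the basin. Keep the two large lumps in the sieve, and set it back upright on its board, where it stood, and let go.

Things in the scene. Friction and masses are not known exactly. Their poses are not given: they have to be found in the camera images.
- sieve_grip (a point): Centre of the level top bar of the sieve's fixed bridge handle, 126 mm above the sieve's underside, 144 mm above the work surface at the start. The bar runs along y, over the sieve's middle, is square, 20 mm wide (along x) and 20 mm high, 148 mm free between its two posts. Axes as for sieve. Pinch it across, from above; the loaded sieve (0.6 kg) hangs balanced below it.
- sieve: Open wooden box, 158 mm (x) by 164 mm (y), walls 55 mm high, z up; origin: centre of underside, on a fixed board 260 mm square, 18 mm thick. Metal floor 16 mm up: two 14 mm strips along y at x = +26 and -26 mm, thin bars along x, holes 38 x 49 mm. Lumps slide (friction 0.2) off the strips in a brisk shake along x (across the handle bar), e.g. 60 mm strokes of 0.2 s each; carried gently they stay.
- basin_floor (a point): Middle of the inner floor of the wide round pink plastic basin, which is fixed. Outside radius 130 mm at the foot and 168 mm at the rim, rim 80 mm above the work surface, wall and floor 5 mm thick. This point is 5 mm above the work surface. z is up.
- small1_center (a point): Small lump of rock sugar, pale cream, about 20 x 18 x 17 mm, 10 g; at the start it lies in the sieve, resting on one of the metal strips, and it passes through the holes once it slides off. Point at its centre.
- small2_center (a point): Small lump of rock sugar, pale cream, about 20 x 18 x 17 mm, 10 g; at the start it lies in the sieve, resting on one of the metal strips, and it passes through the holes once it slides off. Point at its centre.
- small3_center (a point): Small lump of rock sugar, pale cream, about 20 x 18 x 17 mm, 10 g; at the start it lies in the sieve, resting on one of the metal strips, and it passes through the holes once it slides off. Point at its centre.
- large1_center (a point): Large lump of rock sugar, pale cream, about 44 x 42 x 40 mm, 115 g, too big for the holes; lies in the sieve. Point at its centre.
- large2_center (a point): Large lump of rock sugar, pale cream, about 44 x 42 x 40 mm, 115 g, too big for the holes; lies in the sieve. Point at its centre.

How it is judged (in metres and radians):
On the way, in this order (a step that is already met when the one before it is completed fails the run):
1. the sieve, with the large lumps in it, is held above the basin (horizontal distance between sieve_grip and basin_floor below 0.08 m and height (world z) of sieve_grip above 0.17 m and horizontal distance between each of large1_center, large2_center and sieve_grip below 0.095 m and z of large1_center in the frame of sieve_grip between -0.12 and -0.05 m and z of large2_center in the frame of sieve_grip between -0.12 and -0.05 m), for 0.1 s.
2. all three small lumps have dropped into the basin while the sieve is above it (horizontal distance between sieve_grip and basin_floor below 0.12 m and height (world z) of sieve_grip above 0.17 m and horizontal distance between each of small1_center, small2_center, small3_center and basin_floor below 0.15 m and height (world z) of each of small1_center, small2_center, small3_center below 0.06 m and horizontal distance between each of large1_center, large2_center and sieve_grip below 0.095 m and z of large1_center in the frame of sieve_grip between -0.12 and -0.05 m and z of large2_center in the frame of sieve_grip between -0.12 and -0.05 m), for 0.1 s.
At the end, for the whole second after the job is handed in: All three small lumps lie in the basin, both large lumps lie in the sieve, and the sieve stands upright (within 6 degrees), at rest and released on its board, its handle within 40 mm of where it was at the start (horizontal distance between each of small1_center, small2_center, small3_center and basin_floor below 0.15 m and height (world z) of each of small1_center, small2_center, small3_center below 0.06 m and horizontal distance between each of large1_center, large2_center and sieve_grip below 0.095 m and z of large1_center in the frame of sieve_grip between -0.12 and -0.05 m and z of large2_center in the frame of sieve_grip between -0.12 and -0.05 m and distance of sieve_grip from where it was at the start of the episode below 0.04 m and angle between sieve_grip's own z axis and vertical below 0.1 rad and linear speed of sieve below 0.02 m/s); the robot touches nothing.
It fails at once if the sieve is tipped by more than 20 degrees (it is to be held level) (angle between sieve_grip's own z axis and vertical above 0.35 rad).
It fails at once if a large lump leaves the sieve (distance between any of large1_center, large2_center and sieve_grip above 0.16 m).
It also fails if it takes over 58 s, if anything falls off the work surface, if the arm or the gripper's body presses on something with over 40 N, if the wrist force passes 120 N, or if a joint passes its speed limit or range.

### The arm

A 6-joint arm with a two-finger parallel gripper is mounted at the origin on the work surface. World frame = base frame: x ahead of the robot, y to its left, z up, the work surface at z = 0. Lengths are in m, angles in degrees, forces in N, time in s.
With the tool pointing down it reaches from about 0.4 to 0.825 m from the base axis. Payload 7 kg.
Tool frame: the origin (TCP) lies between the finger pads; the fingertips stand 11 mm ahead of it and the grasp point (between the pads) lies 8 mm behind it; z points along the fingers, y is the direction in which the jaws open and shut (so a half turn about z gives the same grasp; the last joint's range is limited). The gripper opens to 88 mm and grips with 3 to 60 N. Pads are 19 mm wide; open, the fingers measure 130 mm over their backs; the gripper's body (78 mm by 193 mm) begins 47 mm behind the grasp point.
Start: joints at [87.783, 20.546, 0.682, 0, -70.136, -16.507], TCP at [0.217, 0.639, 0.238] pointing down, gripper open.
Joint ranges: [-176.03, 176.03], [-82.01, 121.73], [-58.28, 71.71], [-173.87, 95.51], [-174.79, -0.11], [-173.66, 173.66]. Speed limits (degrees/s): [136.94, 136.94, 172.46, 180, 180, 180].

### API

Orientations are given as [roll, pitch, yaw] about the fixed x, y, z axes, in that order (R = Rz(yaw) Ry(pitch) Rx(roll)).
In Python, from plant import r gives the robot as it stands.
- The arm moves only by the shell command python3 -m inch 'ROWS' [OPENING] [FORCE]. ROWS is JSON, a list of rows, each an object of numbers: "x", "y", "z": the shift along the tool's x, y, z as a fraction of full scale; "yaw": the turn about the tool's z as a fraction of full scale. In form: [{"x": .., "y": .., "z": .., "yaw": ..}, ...]. A call has 1 to 5 rows; each row shifts and turns the pose as measured when the row begins, along the tool's axes as they then stand; what a row does not reach is not made up. Full scale, the value 1, is 0.025 m for a shift and 4 degrees for a turn. A row lasts 1/12 s, in which the tool goes at most 41.7 mm and 7.16 degrees, less where a joint would pass 70% of its speed; a pose out of reach is approached as far as the arm can. A call with a number of a shift or a turn outside -1 to 1 is refused whole. A call with a gripper value outside its range is refused whole. OPENING is the opening, from -1 (shut) to 1 (fully open), set as the call begins (- or left out, the last holds). The fingers move at their own pace and stop on an object; FORCE is the grip in N (left out, the last holds). Time passes only in rows, so rows that do not move let the fingers close. It gives the time, the measured TCP pose, the force and the opening at its end, in the units of the state.
- r.get_state(): the state, without advancing time (a new reading comes with each control period).
- r.capture(name): name is "side" or "top"; returns (picture, depth): 384x512x3 uint8, red, green, blue; 384x512 float32, m along the optical axis (not along the pixel's ray), 0 where there is no reading.
- r.camera_info(name): a dict with "mtx" (3x3 intrinsics, pixels), "pose" (4x4, takes a point from camera to world coordinates). Camera axes: x right, y down, z forward; pixel columns grow to the right and rows downward; lengths in m; the calibration is good to about 2 mm. A picture is of the moment at which its call begins. camera_info takes no time and is no camera call.
- r.close_job(): hands the job in, once; it reports no verdict.
The state is a dict: "time_s": time; "joints": joint angles; "qd": joint speeds; "joint_torque": joint torques, N m; "tcp_pos": TCP position; "eef_rot": TCP orientation; "contact_force": force on the tool from outside, world axes, zero at the start; "moment": the same for the moment, N m; "gripper_width": finger opening in m.
Only numpy, scipy, OpenCV 4.12 (cv2) and the standard library are available. Lean on these libraries where they do the work, as an engineer would, in place of code of your own. Each camera call takes 0.05 s, during which the arm holds its last target. There are 200 camera calls.

## Working session

There is one attempt and no reset: what is moved stays moved. The work goes in short steps, Python scripts to look and compute and a shell command to move; the robot and the scene stay as the last step left them, time stands still between calls to the robot, and variables do not carry over. Pictures are saved under pics/ and viewed, about 8 in all and at most 12, crops included, and the job is handed in when it is done.

```bash
mkdir -p pics; ls; python3 - <<'E'
from plant import r
import cv2,numpy as np
s=r.get_state();print({k:np.round(v,3).tolist() for k,v in s.items()})
ims=[]
for n in("side","top"):
    p,d=r.capture(n);np.savez(f"{n}0.npz",p=p,d=d,m=r.camera_info(n)["mtx"],T=r.camera_info(n)["pose"])
    cv2.imwrite(f"pics/{n}0.png",p[:,:,::-1]);print(np.round(r.camera_info(n)["pose"],3).tolist())
E
```

```text
pics
{'time_s': 0.0, 'joints': [87.784, 20.592, 0.633, -0.02, -70.135, -16.506], 'qd': [-0.031, -0.024, -0.037, 0.041, 0.046, -0.085], 'joint_torque': [-0.0, -58.272, 29.306, 6.997, 0.007, -0.0], 'tcp_pos': [0.217, 0.639, 0.237], 'eef_rot': [179.905, -0.008, -18.729], 'contact_force': [0.139, -0.253, -0.101], 'moment': [0.015, -0.01, 0.007], 'gripper_width': 0.088}
[[0.878, -0.228, 0.422, 0.144], [-0.479, -0.439, 0.76, -0.686], [0.012, -0.869, -0.495, 0.598], [0.0, 0.0, 0.0, 1.0]]
[[-0.007, -0.997, 0.074, 0.44], [-1.0, 0.009, 0.023, -0.014], [-0.023, -0.074, -0.997, 1.385], [0.0, 0.0, 0.0, 1.0]]
```

View pics/top0.png

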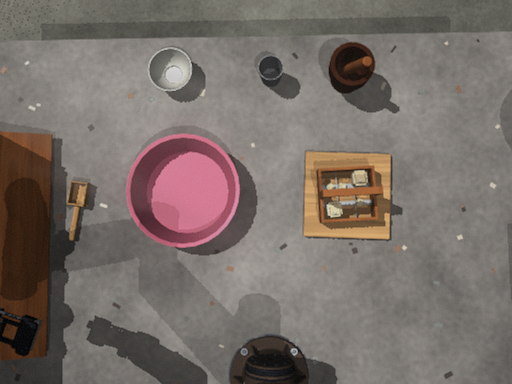

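View pics/side0.png

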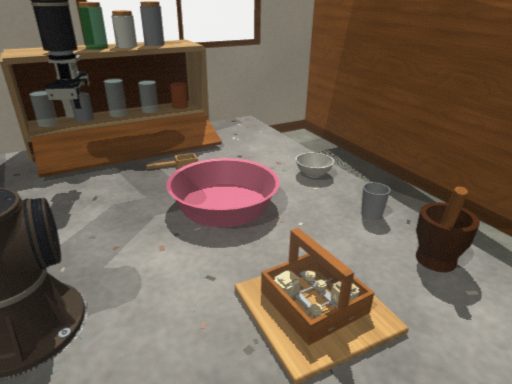

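The top view shows the basin at about (184,190) and the sieve on its board at (348,195), with the bar running left-right (world y). The side view shows the lumps sitting in the sieve. Next I measure both.

```bash
cat > h.py <<'E'
import numpy as np,cv2
def cloud(d,m,T):
    v,u=np.indices(d.shape); P=np.dstack([(u-m[0,2])/m[0,0]*d,(v-m[1,2])/m[1,1]*d,d])@T[:3,:3].T+T[:3,3]
    P[d==0]=np.nan; return P
def bar(P,c=None,zlo=.135,zhi=.165,R=.12):
    q=P.reshape(-1,3); q=q[(q[:,2]>zlo)&(q[:,2]<zhi)&(np.hypot(*(q[:,:2]-c).T)<R)]
    (cx,cy),(w,h),a=cv2.minAreaRect((q[:,:2]*1000).astype(np.float32)); 
    vx,vy=cv2.fitLine(q[:,:2].astype(np.float32),cv2.DIST_L2,0,.01,.01)[:2,0]
    return len(q),(cx,cy),(w,h),a,np.degrees(np.arctan2(vy,vx)),np.median(q[:,2])
E
python3 - <<'E'
from h import *
for n in("top","side"):
    z=np.load(n+"0.npz");P=cloud(z['d'],z['m'],z['T']);
    if n=="top": c=P[192,348,:2];print(P[192,348],P[200,310],P[190,184])
    print(n,bar(P,c))
    hsv=cv2.cvtColor(z['p'],cv2.COLOR_RGB2HSV); mk=(hsv[...,0]>160)&(hsv[...,1]>90)
    q=P[mk&(P[...,2]>.07)&(P[...,2]<.09)]; print(cv2.minEnclosingCircle((q[:,:2]*1000).astype(np.float32)))
E
```

```text
[ 0.53491302 -0.22264982  0.15793248] [ 0.5221439  -0.13073239  0.02224359] [0.55721169 0.25532902 0.00705873]
top (471, (536.1272583007812, -236.98846435546875), (20.576982498168945, 165.1714324951172), 2.6648459434509277, np.float32(-87.314125), np.float64(0.15427150236929088))
((697.274169921875, 66.07948303222656), 398.26055908203125)
side (1093, (538.1585083007812, -233.33624267578125), (22.76587677001953, 165.67770385742188), 2.6647701263427734, np.float32(-86.9023), np.float64(0.15312712015263363))
((709.3961791992188, 75.75291442871094), 398.44830322265625)
```

```bash
python3 - <<'E'
from h import *
for n in("top","side"):
    z=np.load(n+"0.npz");P=cloud(z['d'],z['m'],z['T'])
    hsv=cv2.cvtColor(z['p'],cv2.COLOR_RGB2HSV); mk=(hsv[...,0]>160)&(hsv[...,1]>90)&(np.hypot(P[...,0]-.557,P[...,1]-.255)<.2)
    q=P[mk&(P[...,2]>.065)&(P[...,2]<.095)]; print(len(q),cv2.minEnclosingCircle((q[:,:2]*1000).astype(np.float32)))
E
```

```text
1848 ((551.7999267578125, 245.6873779296875), 167.30995178222656)
1280 ((551.248046875, 248.04164123535156), 168.65672302246094)
```

```bash
cat > plan.py <<'E'
import sys,json,numpy as np
from plant import r
def plan(goal,yaw,n=None,cap=.95):
    s=r.get_state();p=np.array(s["tcp_pos"]);a=s["eef_rot"][2];d=np.array(goal)-p;t=(yaw-a+180)%360-180
    n=n or int(np.ceil(max(np.linalg.norm(d)/.025/cap,abs(t)/4/cap)));rows=[]
    for i in range(n):
        b=np.radians(a+t*i/n);c,k=np.cos(b),np.sin(b);e=d/n/.025
        rows.append({"x":round(c*e[0]+k*e[1],2),"y":round(k*e[0]-c*e[1],2),"z":round(-e[2],2),"yaw":round(-t/n/4,2)})
    print(np.round(p,4),np.round(s["eef_rot"],2),n)
    for i in range(0,n,5):print(json.dumps(rows[i:i+5]))
if __name__=="__main__":
    a=[float(v) for v in sys.argv[1:]];plan(a[:3],a[3],*( [int(a[4])] if len(a)>4 else []))
E
python3 plan.py .42 .38 .25 -50
```

```text
[0.2166 0.6388 0.2367] [ 1.7991e+02 -1.0000e-02 -1.8730e+01] 14
[{"x": 0.79, "y": 0.51, "z": -0.04, "yaw": 0.56}, {"x": 0.81, "y": 0.48, "z": -0.04, "yaw": 0.56}, {"x": 0.83, "y": 0.45, "z": -0.04, "yaw": 0.56}, {"x": 0.84, "y": 0.42, "z": -0.04, "yaw": 0.56}, {"x": 0.86, "y": 0.39, "z": -0.04, "yaw": 0.56}]
[{"x": 0.87, "y": 0.35, "z": -0.04, "yaw": 0.56}, {"x": 0.89, "y": 0.32, "z": -0.04, "yaw": 0.56}, {"x": 0.9, "y": 0.28, "z": -0.04, "yaw": 0.56}, {"x": 0.91, "y": 0.25, "z": -0.04, "yaw": 0.56}, {"x": 0.92, "y": 0.21, "z": -0.04, "yaw": 0.56}]
[{"x": 0.92, "y": 0.18, "z": -0.04, "yaw": 0.56}, {"x": 0.93, "y": 0.14, "z": -0.04, "yaw": 0.56}, {"x": 0.93, "y": 0.1, "z": -0.04, "yaw": 0.56}, {"x": 0.94, "y": 0.07, "z": -0.04, "yaw": 0.56}]
```

```bash
python3 -m inch '[{"x":0.8,"y":0.5,"z":-0.05,"yaw":0.6},{"x":0.8,"y":0.5,"z":-0.05,"yaw":0.6},{"x":0.85,"y":0.45,"z":-0.05,"yaw":0.6},{"x":0.85,"y":0.4,"z":-0.05,"yaw":0.6},{"x":0.85,"y":0.4,"z":-0.05,"yaw":0.6}]'
python3 -m inch '[{"x":0.85,"y":0.35,"z":-0.05,"yaw":0.6},{"x":0.9,"y":0.3,"z":-0.05,"yaw":0.6},{"x":0.9,"y":0.3,"yaw":0.6},{"x":0.9,"y":0.25,"yaw":0.6},{"x":0.9,"y":0.2,"yaw":0.6}]'
python3 plan.py .531 -.21 .21 -87.3
```

```text
time_s: 0.52
tcp_pos: [0.2881, 0.5444, 0.2386]
eef_rot: [179.6, -0.1, -30.9]
contact_force: [-0.1, 0.5, 0.6]
gripper_width: 0.0877
[0.2881 0.5444 0.2386] [ 1.7956e+02 -1.3000e-01 -3.0870e+01] 34
[{"x": 0.7, "y": 0.62, "z": 0.03, "yaw": 0.41}, {"x": 0.72, "y": 0.59, "z": 0.03, "yaw": 0.41}, {"x": 0.74, "y": 0.57, "z": 0.03, "yaw": 0.41}, {"x": 0.75, "y": 0.55, "z": 0.03, "yaw": 0.41}, {"x": 0.77, "y": 0.53, "z": 0.03, "yaw": 0.41}]
[{"x": 0.78, "y": 0.51, "z": 0.03, "yaw": 0.41}, {"x": 0.8, "y": 0.48, "z": 0.03, "yaw": 0.41}, {"x": 0.81, "y": 0.46, "z": 0.03, "yaw": 0.41}, {"x": 0.82, "y": 0.44, "z": 0.03, "yaw": 0.41}, {"x": 0.84, "y": 0.41, "z": 0.03, "yaw": 0.41}]
[{"x": 0.85, "y": 0.39, "z": 0.03, "yaw": 0.41}, {"x": 0.86, "y": 0.36, "z": 0.03, "yaw": 0.41}, {"x": 0.87, "y": 0.34, "z": 0.03, "yaw": 0.41}, {"x": 0.88, "y": 0.31, "z": 0.03, "yaw": 0.41}, {"x": 0.89, "y": 0.29, "z": 0.03, "yaw": 0.41}]
[{"x": 0.89, "y": 0.26, "z": 0.03, "yaw": 0.41}, {"x": 0.9, "y": 0.24, "z": 0.03, "yaw": 0.41}, {"x": 0.91, "y": 0.21, "z": 0.03, "yaw": 0.41}, {"x": 0.91, "y": 0.18, "z": 0.03, "yaw": 0.41}, {"x": 0.92, "y": 0.16, "z": 0.03, "yaw": 0.41}]
[{"x": 0.92, "y": 0.13, "z": 0.03, "yaw": 0.41}, {"x": 0.93, "y": 0.1, "z": 0.03, "yaw": 0.41}, {"x": 0.93, "y": 0.08, "z": 0.03, "yaw": 0.41}, {"x": 0.93, "y": 0.05, "z": 0.03, "yaw": 0.41}, {"x": 0.93, "y": 0.02, "z": 0.03, "yaw": 0.41}]
[{"x": 0.93, "y": -0.0, "z": 0.03, "yaw": 0.41}, {"x": 0.93, "y": -0.03, "z": 0.03, "yaw": 0.41}, {"x": 0.93, "y": -0.06, "z": 0.03, "yaw": 0.41}, {"x": 0.93, "y": -0.08, "z": 0.03, "yaw": 0.41}, {"x": 0.93, "y": -0.11, "z": 0.03, "yaw": 0.41}]
[{"x": 0.92, "y": -0.14, "z": 0.03, "yaw": 0.41}, {"x": 0.92, "y": -0.16, "z": 0.03, "yaw": 0.41}, {"x": 0.91, "y": -0.19, "z": 0.03, "yaw": 0.41}, {"x": 0.91, "y": -0.22, "z": 0.03, "yaw": 0.41}]validation failed for argument at $[2]...
```

```bash
python3 -m inch '[{"x":0.75,"y":0.6,"z":-0.05,"yaw":0.45},{"x":0.75,"y":0.6,"z":0,"yaw":0.45},{"x":0.75,"y":0.55,"z":0,"yaw":0.45},{"x":0.75,"y":0.55,"z":0,"yaw":0.45},{"x":0.8,"y":0.5,"z":0,"yaw":0.45}]'
python3 -m inch '[{"x":0.8,"y":0.5,"z":0,"yaw":0.45},{"x":0.8,"y":0.5,"z":0,"yaw":0.45},{"x":0.8,"y":0.45,"z":0,"yaw":0.45},{"x":0.85,"y":0.45,"z":0,"yaw":0.45},{"x":0.85,"y":0.4,"z":0,"yaw":0.45}]'
python3 -m inch '[{"x":0.9,"y":0.4,"z":0,"yaw":0.45},{"x":0.9,"y":0.35,"z":0,"yaw":0.45},{"x":0.9,"y":0.35,"z":0,"yaw":0.45},{"x":0.9,"y":0.3,"z":0,"yaw":0.45},{"x":0.9,"y":0.3,"z":0,"yaw":0.45}]'
python3 plan.py .531 -.21 .21 -87.3
```

```text
time_s: 0.93
tcp_pos: [0.3286, 0.4263, 0.2384]
eef_rot: [179.3, -0.3, -40.4]
contact_force: [-0.0, 0.2, 0.6]
gripper_width: 0.0877
time_s: 1.35
tcp_pos: [0.3622, 0.3064, 0.2382]
eef_rot: [179.2, -0.4, -49.9]
contact_force: [-0.6, -0.3, 0.1]
gripper_width: 0.0874
time_s: 1.77
tcp_pos: [0.3943, 0.1837, 0.2388]
eef_rot: [179.2, -0.5, -59.3]
contact_force: [0.3, 0.2, -0.2]
gripper_width: 0.0879
[0.3943 0.1837 0.2388] [179.22  -0.54 -59.34] 18
[{"x": 0.91, "y": 0.18, "z": 0.06, "yaw": 0.39}, {"x": 0.91, "y": 0.16, "z": 0.06, "yaw": 0.39}, {"x": 0.92, "y": 0.14, "z": 0.06, "yaw": 0.39}, {"x": 0.92, "y": 0.11, "z": 0.06, "yaw": 0.39}, {"x": 0.92, "y": 0.09, "z": 0.06, "yaw": 0.39}]
[{"x": 0.92, "y": 0.06, "z": 0.06, "yaw": 0.39}, {"x": 0.93, "y": 0.04, "z": 0.06, "yaw": 0.39}, {"x": 0.93, "y": 0.01, "z": 0.06, "yaw": 0.39}, {"x": 0.93, "y": -0.01, "z": 0.06, "yaw": 0.39}, {"x": 0.93, "y": -0.04, "z": 0.06, "yaw": 0.39}]
[{"x": 0.92, "y": -0.06, "z": 0.06, "yaw": 0.39}, {"x": 0.92, "y": -0.09, "z": 0.06, "yaw": 0.39}, {"x": 0.92, "y": -0.11, "z": 0.06, "yaw": 0.39}, {"x": 0.92, "y": -0.14, "z": 0.06, "yaw": 0.39}, {"x": 0.91, "y": -0.16, "z": 0.06, "yaw": 0.39}]
[{"x": 0.91, "y": -0.19, "z": 0.06, "yaw": 0.39}, {"x": 0.9, "y": -0.21, "z": 0.06, "yaw": 0.39}, {"x": 0.9, "y": -0.24, "z": 0.06, "yaw": 0.39}]
```

```bash
python3 -m inch '[{"x":0.95,"y":0.2,"z":0,"yaw":0.4},{"x":0.95,"y":0.15,"z":0,"yaw":0.4},{"x":0.95,"y":0.15,"z":0,"yaw":0.4},{"x":0.95,"y":0.1,"z":0,"yaw":0.4},{"x":0.95,"y":0.1,"z":0,"yaw":0.4}]'
python3 -m inch '[{"x":0.95,"y":0.05,"z":0,"yaw":0.4},{"x":0.95,"y":0.05,"z":0,"yaw":0.4},{"x":0.95,"y":0,"z":0,"yaw":0.4},{"x":0.95,"y":0,"z":0,"yaw":0.4},{"x":0.95,"y":-0.05,"z":0,"yaw":0.4}]'
python3 -m inch '[{"x":0.95,"y":-0.05,"z":0,"yaw":0.4},{"x":0.95,"y":-0.1,"z":0,"yaw":0.4},{"x":0.9,"y":-0.1,"z":0,"yaw":0.4},{"x":0.9,"y":-0.1,"z":0,"yaw":0.4},{"x":0.9,"y":-0.1,"z":0,"yaw":0.4}]'
python3 plan.py .537 -.235 .21 -87.3
```

```text
time_s: 2.18
tcp_pos: [0.4326, 0.0635, 0.2399]
eef_rot: [179.3, -0.6, -67.7]
contact_force: [0.7, -0.2, 0.6]
gripper_width: 0.0877
time_s: 2.6
tcp_pos: [0.4696, -0.0558, 0.2407]
eef_rot: [179.3, -0.7, -76.1]
contact_force: [-0.0, 0.6, -0.3]
gripper_width: 0.0877
time_s: 3.02
tcp_pos: [0.5016, -0.1731, 0.2407]
eef_rot: [179.3, -0.7, -84.6]
contact_force: [0.9, -0.0, 0.4]
gripper_width: 0.0876
[ 0.5016 -0.1731  0.2407] [179.29  -0.71 -84.59] 4
[{"x": 0.65, "y": -0.29, "z": 0.31, "yaw": 0.17}, {"x": 0.65, "y": -0.3, "z": 0.31, "yaw": 0.17}, {"x": 0.64, "y": -0.31, "z": 0.31, "yaw": 0.17}, {"x": 0.64, "y": -0.32, "z": 0.31, "yaw": 0.17}]
```

```bash
python3 -m inch '[{"x":0.65,"y":-0.3,"z":0.3,"yaw":0.15},{"x":0.65,"y":-0.3,"z":0.3,"yaw":0.15},{"x":0.65,"y":-0.35,"z":0.3,"yaw":0.15},{"x":0.65,"y":-0.35,"z":0.3,"yaw":0.15},{"x":0,"y":0,"z":0,"yaw":0}]'
python3 plan.py .537 -.235 .136 -87.3 5
```

```text
time_s: 3.43
tcp_pos: [0.5393, -0.243, 0.2082]
eef_rot: [179.2, -0.7, -87.4]
contact_force: [0.2, -0.7, 0.1]
gripper_width: 0.0881
[ 0.5393 -0.243   0.2082] [179.2   -0.72 -87.45] 5
[{"x": -0.06, "y": 0.02, "z": 0.58, "yaw": -0.01}, {"x": -0.06, "y": 0.02, "z": 0.58, "yaw": -0.01}, {"x": -0.06, "y": 0.02, "z": 0.58, "yaw": -0.01}, {"x": -0.06, "y": 0.02, "z": 0.58, "yaw": -0.01}, {"x": -0.06, "y": 0.02, "z": 0.58, "yaw": -0.01}]
```

```bash
python3 -m inch '[{"x":-0.05,"y":0,"z":0.6,"yaw":0},{"x":-0.05,"y":0,"z":0.6,"yaw":0},{"x":-0.05,"y":0.05,"z":0.6,"yaw":0},{"x":-0.05,"y":0.05,"z":0.55,"yaw":0},{"x":-0.05,"y":0,"z":0.5,"yaw":0}]'
python3 -m inch '[{"x":0,"y":0,"z":0,"yaw":0},{"x":0,"y":0,"z":0,"yaw":0}]'
python3 plan.py .537 -.235 .136 -87.3 1
python3 - <<'E'
from plant import r
import cv2
from h import *
p,d=r.capture("side");i=r.camera_info("side");P=cloud(d,i["mtx"],i["pose"])
cv2.imwrite("pics/g.png",cv2.resize(p[190:384,170:430,::-1],None,fx=3,fy=3))
E
```

```text
time_s: 3.85
tcp_pos: [0.5357, -0.2387, 0.1352]
eef_rot: [179.3, -0.7, -87.6]
contact_force: [-0.2, 0.5, 0.4]
gripper_width: 0.0876
time_s: 4.02
tcp_pos: [0.5334, -0.2377, 0.1324]
eef_rot: [179.0, -0.7, -87.6]
contact_force: [0.1, 0.2, 0.9]
gripper_width: 0.0878
[ 0.5334 -0.2377  0.1324] [178.95  -0.66 -87.6 ] 1
[{"x": -0.1, "y": -0.15, "z": -0.14, "yaw": -0.07}]
```

View pics/g.png

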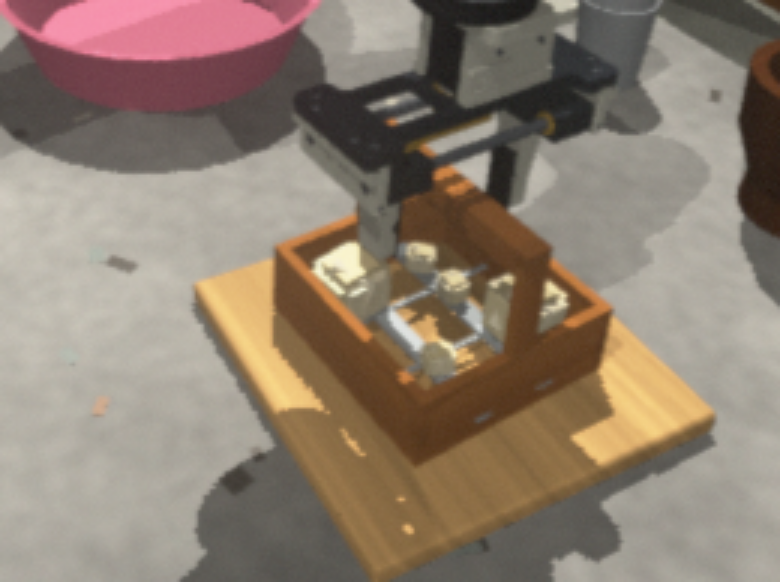

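The fingers straddle the bar (crop about (380,230) and (510,170)), and all five lumps are still in the sieve. I'll make a small correction and grip.

```bash
python3 -m inch '[{"x":-0.1,"y":-0.15,"z":-0.15,"yaw":0},{"x":0,"y":0,"z":0,"yaw":0}]'
python3 -m inch '[{"x":0,"y":0,"z":0,"yaw":0},{"x":0,"y":0,"z":0,"yaw":0},{"x":0,"y":0,"z":0,"yaw":0},{"x":0,"y":0,"z":0,"yaw":0},{"x":0,"y":0,"z":0,"yaw":0}]' -1 60
python3 -m inch '[{"x":0,"y":0,"z":0,"yaw":0},{"x":0,"y":0,"z":0,"yaw":0},{"x":0,"y":0,"z":0,"yaw":0},{"x":0,"y":0,"z":0,"yaw":0},{"x":0,"y":0,"z":0,"yaw":0}]'
```

```text
time_s: 4.23
tcp_pos: [0.5379, -0.2348, 0.1379]
eef_rot: [179.0, -0.7, -87.6]
contact_force: [-0.1, 0.1, 0.4]
gripper_width: 0.0876
time_s: 4.65
tcp_pos: [0.5398, -0.2347, 0.141]
eef_rot: [179.3, -0.7, -87.6]
contact_force: [0.2, 0.5, -0.5]
gripper_width: 0.0599
time_s: 5.07
tcp_pos: [0.5395, -0.2349, 0.1409]
eef_rot: [179.3, -0.7, -87.6]
contact_force: [0.5, -1.1, -0.1]
gripper_width: 0.0262
```

```bash
python3 -m inch '[{"x":0,"y":0.05,"z":0.12,"yaw":0},{"x":0,"y":0,"z":0,"yaw":0},{"x":0,"y":0,"z":0,"yaw":0},{"x":0,"y":0,"z":0,"yaw":0},{"x":0,"y":0,"z":0,"yaw":0}]' -1 60
python3 -m inch '[{"x":0,"y":0,"z":0,"yaw":0},{"x":0,"y":0,"z":0,"yaw":0},{"x":0,"y":0,"z":0,"yaw":0},{"x":0,"y":0,"z":0,"yaw":0},{"x":0,"y":0,"z":0,"yaw":0}]'
```

```text
time_s: 5.48
tcp_pos: [0.5384, -0.235, 0.1384]
eef_rot: [179.4, -0.7, -87.5]
contact_force: [-0.4, 0.6, 2.6]
gripper_width: 0.0197
time_s: 5.9
tcp_pos: [0.5384, -0.2351, 0.1384]
eef_rot: [179.4, -0.7, -87.5]
contact_force: [-0.3, 0.6, 2.2]
gripper_width: 0.0194
```

```bash
python3 -m inch '[{"x":0,"y":0,"z":-0.1,"yaw":0},{"x":0,"y":0,"z":-0.2,"yaw":0},{"x":0,"y":0,"z":-0.3,"yaw":0},{"x":0,"y":0,"z":-0.4,"yaw":0},{"x":0,"y":0,"z":-0.45,"yaw":0}]'
python3 -m inch '[{"x":0,"y":0,"z":-0.5,"yaw":0},{"x":0,"y":0,"z":-0.5,"yaw":0},{"x":0,"y":0,"z":-0.5,"yaw":0},{"x":0,"y":0,"z":-0.4,"yaw":0},{"x":0,"y":0,"z":-0.3,"yaw":0}]'
python3 -m inch '[{"x":0,"y":0,"z":-0.3,"yaw":0},{"x":0,"y":0,"z":-0.25,"yaw":0},{"x":0,"y":0,"z":-0.15,"yaw":0},{"x":0,"y":0,"z":-0.1,"yaw":0},{"x":0,"y":0,"z":0,"yaw":0}]'
```

```text
time_s: 6.32
tcp_pos: [0.5334, -0.2331, 0.17]
eef_rot: [178.6, -0.5, -87.7]
contact_force: [0.2, 0.5, -6.9]
gripper_width: 0.0195
time_s: 6.73
tcp_pos: [0.5336, -0.2321, 0.23]
eef_rot: [178.5, -0.4, -87.7]
contact_force: [0.4, 0.1, -6.5]
gripper_width: 0.0195
time_s: 7.15
tcp_pos: [0.5343, -0.2318, 0.2537]
eef_rot: [178.6, -0.4, -87.7]
contact_force: [-0.4, 0.1, -7.4]
gripper_width: 0.0195
```

```bash
python3 -m inch '[{"x":-0.1,"y":0,"z":0,"yaw":0},{"x":-0.2,"y":0,"z":0,"yaw":0},{"x":-0.3,"y":-0.02,"z":0,"yaw":0},{"x":-0.4,"y":-0.04,"z":0,"yaw":0},{"x":-0.5,"y":-0.04,"z":0,"yaw":0}]'
python3 -m inch '[{"x":-0.5,"y":-0.04,"z":0,"yaw":0},{"x":-0.5,"y":-0.04,"z":0,"yaw":0},{"x":-0.5,"y":-0.04,"z":0,"yaw":0},{"x":-0.5,"y":-0.04,"z":0,"yaw":0},{"x":-0.5,"y":-0.04,"z":0,"yaw":0}]'
python3 -m inch '[{"x":-0.5,"y":-0.04,"z":0,"yaw":0},{"x":-0.5,"y":-0.04,"z":0,"yaw":0},{"x":-0.5,"y":-0.04,"z":0,"yaw":0},{"x":-0.5,"y":-0.04,"z":0,"yaw":0},{"x":-0.5,"y":-0.04,"z":0,"yaw":0}]'
python3 -m inch '[{"x":-0.5,"y":-0.04,"z":0,"yaw":0},{"x":-0.5,"y":-0.04,"z":0,"yaw":0},{"x":-0.5,"y":-0.04,"z":0,"yaw":0},{"x":-0.5,"y":-0.04,"z":0,"yaw":0},{"x":-0.5,"y":-0.04,"z":0,"yaw":0}]'
python3 plan.py .5515 .247 .245 -87.3 17
```

```text
time_s: 7.57
tcp_pos: [0.5341, -0.1927, 0.251]
eef_rot: [178.3, -0.3, -87.9]
contact_force: [0.4, 1.0, -6.7]
gripper_width: 0.0195
time_s: 7.98
tcp_pos: [0.5363, -0.1213, 0.2499]
eef_rot: [178.3, -0.3, -87.8]
contact_force: [-0.2, -0.5, -7.1]
gripper_width: 0.0194
time_s: 8.4
tcp_pos: [0.5378, -0.0486, 0.2496]
eef_rot: [178.3, -0.2, -87.5]
contact_force: [-0.1, 0.0, -8.0]
gripper_width: 0.0195
time_s: 8.82
tcp_pos: [0.5381, 0.0239, 0.2495]
eef_rot: [178.4, -0.2, -87.3]
contact_force: [-0.1, -0.7, -6.7]
gripper_width: 0.0197
[0.5381 0.0239 0.2495] [178.4   -0.18 -87.28] 17
[{"x": -0.52, "y": -0.06, "z": 0.01, "yaw": 0.0}, {"x": -0.52, "y": -0.06, "z": 0.01, "yaw": 0.0}, {"x": -0.52, "y": -0.06, "z": 0.01, "yaw": 0.0}, {"x": -0.52, "y": -0.06, "z": 0.01, "yaw": 0.0}, {"x": -0.52, "y": -0.06, "z": 0.01, "yaw": 0.0}]
[{"x": -0.52, "y": -0.06, "z": 0.01, "yaw": 0.0}, {"x": -0.52, "y": -0.06, "z": 0.01, "yaw": 0.0}, {"x": -0.52, "y": -0.06, "z": 0.01, "yaw": 0.0}, {"x": -0.52, "y": -0.06, "z": 0.01, "yaw": 0.0}, {"x": -0.52, "y": -0.06, "z": 0.01, "yaw": 0.0}]
[{"x": -0.52, "y": -0.06, "z": 0.01, "yaw": 0.0}, {"x": -0.52, "y": -0.06, "z": 0.01, "yaw": 0.0}, {"x": -0.52, "y": -0.06, "z": 0.01, "yaw": 0.0}, {"x": -0.52, "y": -0.06, "z": 0.01, "yaw": 0.0}, {"x": -0.52, "y": -0.06, "z": 0.01, "yaw": 0.0}]
[{"x": -0.52, "y": -0.06, "z": 0.01, "yaw": 0.0}, {"x": -0.52, "y": -0.06, "z": 0.01, "yaw": 0.0}]
```

```bash
python3 -m inch '[{"x":-0.5,"y":-0.06,"z":0.03,"yaw":0},{"x":-0.5,"y":-0.06,"z":0.03,"yaw":0},{"x":-0.5,"y":-0.06,"z":0.03,"yaw":0},{"x":-0.5,"y":-0.06,"z":0.03,"yaw":0},{"x":-0.5,"y":-0.06,"z":0.03,"yaw":0}]'
python3 -m inch '[{"x":-0.5,"y":-0.06,"z":0.03,"yaw":0},{"x":-0.5,"y":-0.06,"z":0.03,"yaw":0},{"x":-0.5,"y":-0.06,"z":0.03,"yaw":0},{"x":-0.5,"y":-0.06,"z":0.03,"yaw":0},{"x":-0.5,"y":-0.06,"z":0.03,"yaw":0}]'
python3 -m inch '[{"x":-0.5,"y":-0.06,"z":0.03,"yaw":0},{"x":-0.45,"y":-0.06,"z":0,"yaw":0},{"x":-0.4,"y":-0.06,"z":0,"yaw":0},{"x":-0.3,"y":-0.06,"z":0,"yaw":0},{"x":-0.2,"y":-0.06,"z":0,"yaw":0}]'
python3 -m inch '[{"x":-0.1,"y":-0.02,"z":0,"yaw":0},{"x":0,"y":0,"z":0,"yaw":0},{"x":0,"y":0,"z":0,"yaw":0}]'
python3 plan.py .5515 .247 .235 -87.3 2
python3 - <<'E'
from plant import r
import cv2
p,d=r.capture("side");cv2.imwrite("pics/b.png",cv2.resize(p[60:260,120:340,::-1],None,fx=3,fy=3))
E
```

```text
time_s: 9.23
tcp_pos: [0.5403, 0.0961, 0.2459]
eef_rot: [178.5, -0.1, -87.0]
contact_force: [-0.4, 0.6, -7.2]
gripper_width: 0.0195
time_s: 9.65
tcp_pos: [0.5443, 0.1663, 0.2412]
eef_rot: [178.5, -0.1, -87.0]
contact_force: [0.1, -0.9, -6.0]
gripper_width: 0.0196
time_s: 10.07
tcp_pos: [0.5498, 0.2197, 0.2392]
eef_rot: [178.4, -0.1, -86.9]
contact_force: [0.1, -1.2, -7.0]
gripper_width: 0.0197
time_s: 10.32
tcp_pos: [0.5505, 0.2235, 0.2388]
eef_rot: [178.4, -0.2, -86.9]
contact_force: [0.4, -0.1, -5.7]
gripper_width: 0.0199
[0.5505 0.2235 0.2388] [ 1.7838e+02 -1.7000e-01 -8.6900e+01] 2
[{"x": -0.47, "y": -0.04, "z": 0.08, "yaw": 0.05}, {"x": -0.47, "y": -0.04, "z": 0.08, "yaw": 0.05}]
```

View pics/b.png

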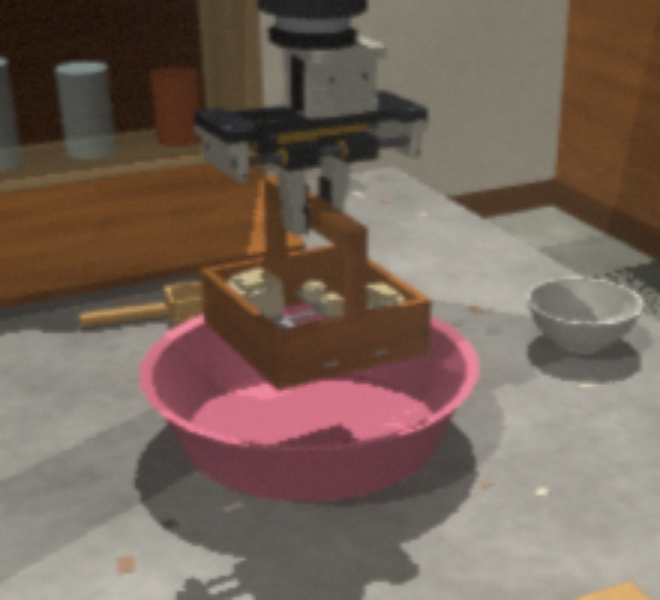

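The sieve is level over the basin at crop (315,310), with the lumps still in it. I'll centre it and start shaking.

```bash
python3 -m inch '[{"x":-0.2,"y":0,"z":0.1,"yaw":0},{"x":-0.3,"y":0,"z":0.2,"yaw":0},{"x":-0.2,"y":0,"z":0.1,"yaw":0},{"x":0,"y":0,"z":0,"yaw":0},{"x":0,"y":0,"z":0,"yaw":0}]'
python3 -m inch '[{"x":0,"y":0.8,"z":0,"yaw":0},{"x":0,"y":-1,"z":0,"yaw":0},{"x":0,"y":-1,"z":0,"yaw":0},{"x":0,"y":1,"z":0,"yaw":0},{"x":0,"y":1,"z":0,"yaw":0}]'
python3 -m inch '[{"x":0,"y":-1,"z":0,"yaw":0},{"x":0,"y":-1,"z":0,"yaw":0},{"x":0,"y":1,"z":0,"yaw":0},{"x":0,"y":1,"z":0,"yaw":0},{"x":0,"y":-1,"z":0,"yaw":0}]'
python3 - <<'E'
from plant import r
import cv2
p,d=r.capture("side");cv2.imwrite("pics/c.png",cv2.resize(p[60:260,120:340,::-1],None,fx=3,fy=3))
s=r.get_state();print(s["tcp_pos"],s["eef_rot"],s["gripper_width"])
E
```

```text
time_s: 10.78
tcp_pos: [0.5491, 0.2411, 0.2279]
eef_rot: [178.4, -0.2, -87.0]
contact_force: [0.3, -0.6, -7.1]
gripper_width: 0.0196
time_s: 11.2
tcp_pos: [0.53, 0.2391, 0.2233]
eef_rot: [178.0, -0.5, -87.0]
contact_force: [-1.3, 0.6, -6.8]
gripper_width: 0.0196
time_s: 11.62
tcp_pos: [0.5458, 0.2366, 0.2159]
eef_rot: [177.1, -1.1, -87.0]
contact_force: [-0.8, -0.8, -7.8]
gripper_width: 0.0197
[0.55418575 0.23835467 0.21613295] [177.50071196  -1.0366354  -86.90174825] 0.019463541754674123
```

View pics/c.png

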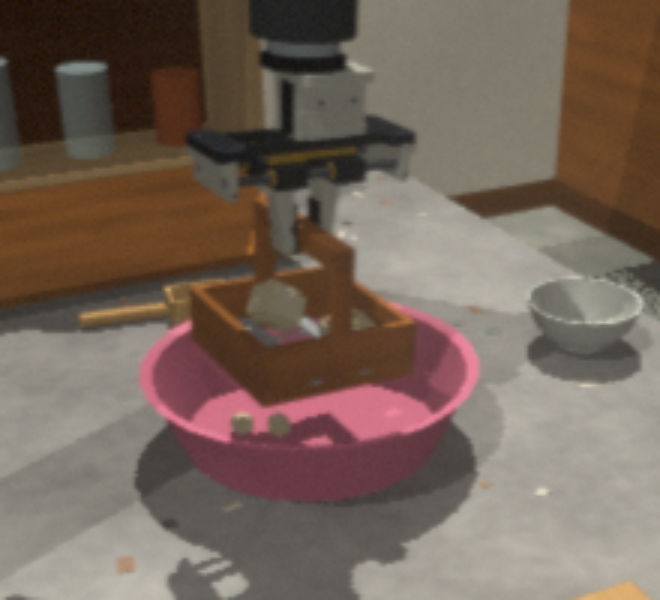

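Two small lumps lie in the basin at crop (242,423) and (280,425). The third still seems to be in the sieve, near (325,322), so I'll keep shaking and compensate for the sag.

```bash

python3 -m inch '[{"x":0,"y":1,"z":-0.15,"yaw":0},{"x":0,"y":1,"z":-0.15,"yaw":0},{"x":0,"y":-1,"z":-0.15,"yaw":0},{"x":0,"y":-1,"z":-0.15,"yaw":0},{"x":0,"y":1,"z":-0.15,"yaw":0}]'
python3 -m inch '[{"x":0,"y":1,"z":-0.1,"yaw":0},{"x":0,"y":-1,"z":-0.1,"yaw":0},{"x":0,"y":-1,"z":-0.1,"yaw":0},{"x":0,"y":0.3,"z":0,"yaw":0},{"x":0,"y":0,"z":0,"yaw":0}]'
python3 -m inch '[{"x":0,"y":0,"z":0,"yaw":0},{"x":0,"y":0,"z":0,"yaw":0}]'
python3 - <<'E'
from plant import r
import cv2,numpy as np
a=cv2.resize(r.capture("side")[0][130:240,160:290,::-1],None,fx=3,fy=3)
b=cv2.resize(r.capture("top")[0][130:250,120:250,::-1],None,fx=3,fy=3)
h=max(len(a),len(b));f=lambda i:cv2.copyMakeBorder(i,0,h-len(i),0,0,0)
cv2.imwrite("pics/d.png",np.hstack([f(a),f(b)]))
E
```

```text
time_s: 12.08
tcp_pos: [0.5312, 0.2365, 0.2318]
eef_rot: [177.3, -1.4, -86.9]
contact_force: [-0.0, 1.4, -6.2]
gripper_width: 0.0198
time_s: 12.5
tcp_pos: [0.5464, 0.2363, 0.2379]
eef_rot: [177.1, -1.5, -86.8]
contact_force: [-0.9, -0.8, -6.1]
gripper_width: 0.0196
time_s: 12.67
tcp_pos: [0.547, 0.2363, 0.2379]
eef_rot: [177.1, -1.5, -86.8]
contact_force: [-0.4, 0.4, -7.0]
gripper_width: 0.0199
```

View pics/d.png

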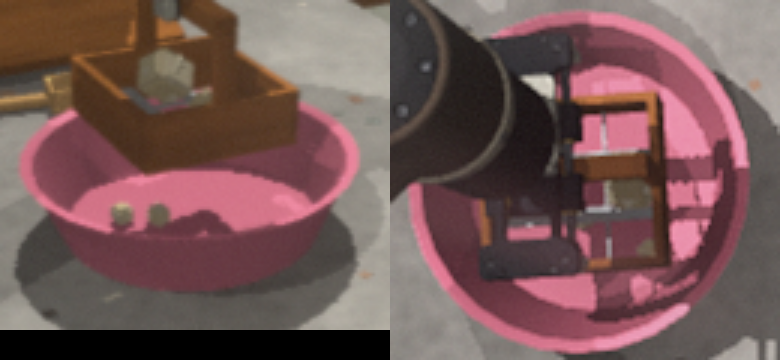

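Two smalls are visible on the basin floor in the side view. I can't tell where the third is, so I'll use depth.

```bash
cat > lumps.py <<'E'
from plant import r
from h import *
def lumps(c=(.5515,.247),R=.17):
    for n in("side","top"):
        p,d=r.capture(n);i=r.camera_info(n);P=cloud(d,i["mtx"],i["pose"])
        hsv=cv2.cvtColor(p,cv2.COLOR_RGB2HSV).astype(int)
        m=(hsv[...,0]>14)&(hsv[...,0]<40)&(hsv[...,1]>25)&(hsv[...,1]<140)&(hsv[...,2]>60)&(np.hypot(P[...,0]-c[0],P[...,1]-c[1])<R)
        k,l,s,_=cv2.connectedComponentsWithStats(m.astype(np.uint8))
        for j in range(1,k):
            if s[j,4]>=5:print(n,s[j].tolist(),np.round(np.median(P[l==j],0),3),hsv[l==j].mean(0).round())
if __name__=="__main__":
    lumps();s=r.get_state();print(np.round(s["tcp_pos"],4),np.round(s["eef_rot"],1),s["time_s"])
E
python3 lumps.py
python3 - <<'E'
from plant import r
import cv2
cv2.imwrite("pics/e.png",cv2.resize(r.capture("side")[0][125:225,165:285,::-1],None,fx=6,fy=6,interpolation=cv2.INTER_CUBIC))
E
```

```text
side [200, 0, 42, 6, 183] [0.542 0.202 0.556] [21. 45. 87.]
side [202, 7, 39, 6, 136] [0.539 0.205 0.54 ] [22. 44. 87.]
side [238, 50, 2, 14, 14] [0.591 0.212 0.434] [21. 38. 80.]
side [216, 72, 29, 26, 482] [0.568 0.217 0.366] [ 25.  29. 100.]
side [210, 74, 5, 4, 10] [0.536 0.259 0.386] [23. 31. 84.]
side [212, 78, 2, 17, 30] [0.535 0.259 0.357] [25. 29. 95.]
side [242, 96, 18, 16, 97] [0.633 0.212 0.308] [25. 30. 95.]
side [183, 101, 18, 17, 149] [0.462 0.217 0.314] [23. 33. 87.]
side [226, 101, 5, 1, 5] [0.561 0.219 0.325] [ 20. 126.  65.]
side [205, 105, 35, 32, 329] [0.533 0.227 0.273] [23. 38. 90.]
side [210, 108, 3, 5, 8] [0.506 0.203 0.312] [ 20. 115.  69.]
side [242, 108, 5, 4, 7] [0.6   0.21  0.302] [22. 34. 77.]
side [238, 137, 2, 4, 5] [0.56  0.158 0.241] [ 16.  54. 123.]
side [205, 146, 20, 19, 276] [0.539 0.272 0.158] [ 20.  71. 112.]
side [223, 160, 8, 6, 30] [0.54  0.193 0.165] [ 18.  83. 106.]
side [198, 198, 5, 6, 26] [0.485 0.27  0.02 ] [ 19.  68. 134.]
side [210, 199, 6, 6, 25] [0.516 0.249 0.018] [ 18.  71. 106.]
side [271, 203, 5, 3, 6] [0.687 0.177 0.001] [ 17
[... 940 characters left out ...]
, 5, 5] [0.516 0.108 0.   ] [17. 30. 85.]
side [247, 229, 3, 4, 6] [0.55  0.081 0.001] [16. 30. 92.]
side [218, 230, 6, 6, 14] [0.479 0.112 0.   ] [18. 28. 94.]
top [144, 139, 8, 5, 15] [0.601 0.216 0.557] [ 18.  39. 113.]
top [153, 146, 3, 3, 5] [0.592 0.204 0.557] [16. 43. 71.]
top [155, 150, 5, 15, 25] [0.574 0.196 0.559] [17. 47. 86.]
top [170, 161, 5, 7, 10] [0.583 0.205 0.391] [ 18.  30. 104.]
top [153, 166, 7, 13, 22] [0.546 0.197 0.562] [17. 48. 86.]
top [38, 189, 46, 43, 348] [0.466 0.339 0.651] [ 19.  44. 143.]
top [192, 190, 15, 10, 112] [0.533 0.183 0.157] [17. 72. 97.]
top [203, 210, 5, 4, 9] [0.488 0.188 0.018] [ 16.  73. 111.]
[0.5469 0.2364 0.238 ] [177.1  -1.5 -86.8] 12.8667
```

View pics/e.png

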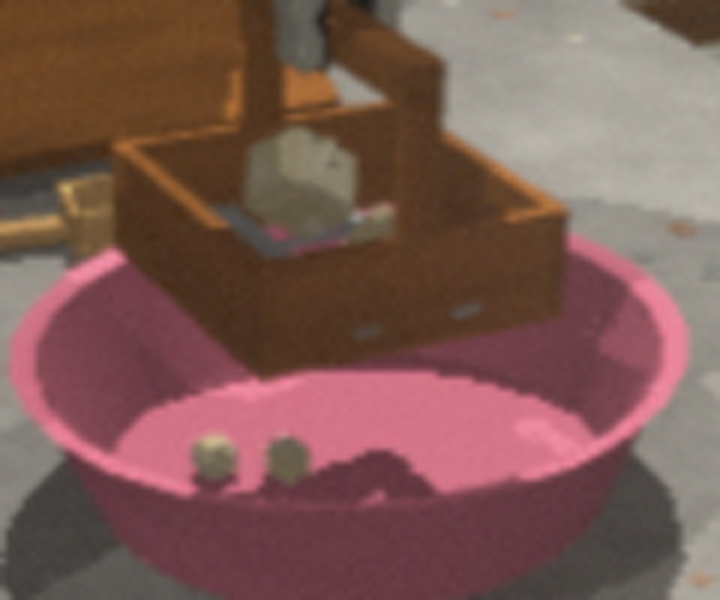

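Depth shows three small lumps on the basin floor: (.485,.270), (.516,.249) and (.488,.188), all at z≈.02. The third is hidden from the side camera by the rim. Both large lumps are in the sieve, so I'll carry it back.

```bash
python3 -m inch '[{"x":0.1,"y":0,"z":-0.05,"yaw":0},{"x":0.2,"y":0.02,"z":-0.05,"yaw":0},{"x":0.3,"y":0.04,"z":-0.05,"yaw":0},{"x":0.4,"y":0.04,"z":-0.05,"yaw":0},{"x":0.5,"y":0.04,"z":-0.05,"yaw":0}]'
python3 -m inch '[{"x":0.5,"y":0.04,"z":0,"yaw":0},{"x":0.5,"y":0.04,"z":0,"yaw":0},{"x":0.5,"y":0.04,"z":0,"yaw":0},{"x":0.5,"y":0.04,"z":0,"yaw":0},{"x":0.5,"y":0.04,"z":0,"yaw":0}]'
python3 -m inch '[{"x":0.5,"y":0.04,"z":0,"yaw":0},{"x":0.5,"y":0.04,"z":0,"yaw":0},{"x":0.5,"y":0.04,"z":0,"yaw":0},{"x":0.5,"y":0.04,"z":0,"yaw":0},{"x":0.5,"y":0.04,"z":0,"yaw":0}]'
python3 -m inch '[{"x":0.5,"y":0.04,"z":0,"yaw":0},{"x":0.5,"y":0.04,"z":0,"yaw":0},{"x":0.5,"y":0.04,"z":0,"yaw":0},{"x":0.5,"y":0.04,"z":0,"yaw":0},{"x":0.5,"y":0.04,"z":0,"yaw":0}]'
python3 -m inch '[{"x":0.5,"y":0.04,"z":0,"yaw":0},{"x":0.5,"y":0.04,"z":0,"yaw":0},{"x":0.5,"y":0.04,"z":0,"yaw":0},{"x":0.5,"y":0.04,"z":0,"yaw":0},{"x":0.5,"y":0.04,"z":0,"yaw":0}]'
python3 plan.py .538 -.235 .2 -87.5 10
```

```text
time_s: 13.33
tcp_pos: [0.5454, 0.1979, 0.2457]
eef_rot: [177.1, -1.5, -86.7]
contact_force: [0.2, -0.4, -5.6]
gripper_width: 0.0194
time_s: 13.75
tcp_pos: [0.5433, 0.1268, 0.2489]
eef_rot: [177.2, -1.5, -86.8]
contact_force: [-0.5, -0.0, -5.6]
gripper_width: 0.0196
time_s: 14.17
tcp_pos: [0.5414, 0.0564, 0.2512]
eef_rot: [177.2, -1.5, -86.8]
contact_force: [0.9, 0.5, -8.0]
gripper_width: 0.0195
time_s: 14.58
tcp_pos: [0.5395, -0.0131, 0.2532]
eef_rot: [177.2, -1.5, -86.8]
contact_force: [1.2, 0.5, -6.6]
gripper_width: 0.0192
time_s: 15.0
tcp_pos: [0.5375, -0.0827, 0.2553]
eef_rot: [177.2, -1.5, -86.8]
contact_force: [0.0, 0.1, -6.1]
gripper_width: 0.0198
[ 0.5375 -0.0827  0.2553] [177.17  -1.48 -86.81] 10
[{"x": 0.61, "y": 0.03, "z": 0.22, "yaw": 0.02}, {"x": 0.61, "y": 0.03, "z": 0.22, "yaw": 0.02}, {"x": 0.61, "y": 0.03, "z": 0.22, "yaw": 0.02}, {"x": 0.61, "y": 0.03, "z": 0.22, "yaw": 0.02}, {"x": 0.61, "y": 0.03, "z": 0.22, "yaw": 0.02}]
[{"x": 0.61, "y": 0.03, "z": 0.22, "yaw": 0.02}, {"x": 0.61, "y": 0.03, "z": 0.22, "yaw": 0.02}, {"x": 0.61, "y": 0.03, "z": 0.22, "yaw": 0.02}, {"x": 0.61, "y": 0.03, "z": 0.22, "yaw": 0.02}, {"x": 0.61, "y": 0.03, "z": 0.22, "yaw": 0.02}]
```

```bash
python3 -m inch '[{"x":0.5,"y":0.03,"z":0.05,"yaw":0},{"x":0.5,"y":0.03,"z":0.1,"yaw":0},{"x":0.5,"y":0.03,"z":0.15,"yaw":0},{"x":0.5,"y":0.03,"z":0.2,"yaw":0},{"x":0.5,"y":0.03,"z":0.2,"yaw":0}]'
python3 -m inch '[{"x":0.5,"y":0.03,"z":0.2,"yaw":0},{"x":0.5,"y":0.03,"z":0.2,"yaw":0},{"x":0.5,"y":0.03,"z":0.2,"yaw":0},{"x":0.4,"y":0.03,"z":0.2,"yaw":0},{"x":0.3,"y":0.03,"z":0.2,"yaw":0}]'
python3 -m inch '[{"x":0.2,"y":0.02,"z":0.2,"yaw":0},{"x":0.1,"y":0,"z":0.1,"yaw":0},{"x":0.05,"y":0,"z":0,"yaw":0},{"x":0,"y":0,"z":0,"yaw":0}]'
python3 plan.py .538 -.235 .146 -87.5 10
```

```text
time_s: 15.42
tcp_pos: [0.5364, -0.1528, 0.2404]
eef_rot: [177.3, -1.5, -86.8]
contact_force: [-0.7, -0.3, -6.3]
gripper_width: 0.0195
time_s: 15.83
tcp_pos: [0.5335, -0.216, 0.2157]
eef_rot: [177.3, -1.5, -86.9]
contact_force: [1.1, -0.1, -6.2]
gripper_width: 0.0195
time_s: 16.17
tcp_pos: [0.5319, -0.2276, 0.2061]
eef_rot: [177.1, -1.5, -87.0]
contact_force: [1.0, 0.1, -6.2]
gripper_width: 0.0197
[ 0.5319 -0.2276  0.2061] [177.14  -1.47 -86.99] 10
[{"x": 0.03, "y": -0.02, "z": 0.24, "yaw": 0.01}, {"x": 0.03, "y": -0.02, "z": 0.24, "yaw": 0.01}, {"x": 0.03, "y": -0.02, "z": 0.24, "yaw": 0.01}, {"x": 0.03, "y": -0.02, "z": 0.24, "yaw": 0.01}, {"x": 0.03, "y": -0.02, "z": 0.24, "yaw": 0.01}]
[{"x": 0.03, "y": -0.02, "z": 0.24, "yaw": 0.01}, {"x": 0.03, "y": -0.02, "z": 0.24, "yaw": 0.01}, {"x": 0.03, "y": -0.02, "z": 0.24, "yaw": 0.01}, {"x": 0.03, "y": -0.02, "z": 0.24, "yaw": 0.01}, {"x": 0.03, "y": -0.02, "z": 0.24, "yaw": 0.01}]
```

```bash
python3 -m inch '[{"x":0.05,"y":-0.04,"z":0.1,"yaw":0},{"x":0.05,"y":-0.04,"z":0.2,"yaw":0},{"x":0.05,"y":-0.04,"z":0.25,"yaw":0},{"x":0.05,"y":-0.04,"z":0.25,"yaw":0},{"x":0.05,"y":-0.04,"z":0.25,"yaw":0}]'
python3 -m inch '[{"x":0.03,"y":-0.04,"z":0.25,"yaw":0},{"x":0.03,"y":-0.04,"z":0.2,"yaw":0},{"x":0.03,"y":-0.03,"z":0.15,"yaw":0},{"x":0,"y":0,"z":0.1,"yaw":0},{"x":0,"y":0,"z":0,"yaw":0}]'
python3 -m inch '[{"x":0,"y":0,"z":0.05,"yaw":0},{"x":0,"y":0,"z":0,"yaw":0}]'
```

```text
time_s: 16.58
tcp_pos: [0.5381, -0.2333, 0.1799]
eef_rot: [177.4, -1.5, -86.8]
contact_force: [-0.1, -0.5, -5.6]
gripper_width: 0.0193
time_s: 17.0
tcp_pos: [0.5395, -0.2359, 0.1575]
eef_rot: [177.2, -1.5, -86.8]
contact_force: [-0.1, 0.5, -7.0]
gripper_width: 0.0198
time_s: 17.17
tcp_pos: [0.5394, -0.236, 0.1561]
eef_rot: [177.1, -1.5, -86.8]
contact_force: [0.2, -0.1, -6.8]
gripper_width: 0.0199
```

```bash
python3 -m inch '[{"x":0,"y":0,"z":0.08,"yaw":0},{"x":0,"y":0,"z":0.1,"yaw":0},{"x":0,"y":0,"z":0.1,"yaw":0},{"x":0,"y":0,"z":0.1,"yaw":0},{"x":0,"y":0,"z":0,"yaw":0}]'
python3 -m inch '[{"x":0,"y":0,"z":0.08,"yaw":0},{"x":0,"y":0,"z":0.06,"yaw":0},{"x":0,"y":0,"z":0,"yaw":0}]'
```

```text
time_s: 17.58
tcp_pos: [0.5395, -0.2363, 0.1468]
eef_rot: [177.3, -1.5, -86.8]
contact_force: [0.9, -0.2, -6.0]
gripper_width: 0.0196
time_s: 17.83
tcp_pos: [0.5394, -0.2365, 0.1432]
eef_rot: [177.3, -1.5, -86.8]
contact_force: [-0.8, 0.1, -5.6]
gripper_width: 0.0196
```

```bash
python3 -m inch '[{"x":0,"y":0,"z":0.08,"yaw":0},{"x":0,"y":0,"z":0,"yaw":0}]'
python3 -m inch '[{"x":0,"y":0,"z":0.08,"yaw":0},{"x":0,"y":0,"z":0,"yaw":0}]'
```

```text
time_s: 18.0
tcp_pos: [0.5392, -0.2368, 0.1434]
eef_rot: [177.3, -1.6, -86.8]
contact_force: [0.7, 0.1, -6.8]
gripper_width: 0.0198
time_s: 18.17
tcp_pos: [0.5393, -0.2372, 0.1432]
eef_rot: [177.4, -1.6, -86.7]
contact_force: [0.3, 0.9, -6.1]
gripper_width: 0.0201
```

```bash
python3 -m inch '[{"x":0,"y":0,"z":0.12,"yaw":0},{"x":0,"y":0,"z":0.12,"yaw":0},{"x":0,"y":0,"z":0,"yaw":0}]'
python3 -m inch '[{"x":0,"y":0,"z":0.1,"yaw":0},{"x":0,"y":0,"z":0.1,"yaw":0},{"x":0,"y":0,"z":0,"yaw":0}]'
```

```text
time_s: 18.42
tcp_pos: [0.5389, -0.2379, 0.1432]
eef_rot: [177.5, -1.8, -86.6]
contact_force: [0.3, 0.3, -7.4]
gripper_width: 0.0194
time_s: 18.67
tcp_pos: [0.5389, -0.2387, 0.1427]
eef_rot: [177.7, -1.9, -86.6]
contact_force: [1.0, 1.3, -5.2]
gripper_width: 0.0194
```

```bash
python3 - <<'E'
from plant import r
from h import *
p,d=r.capture("side");i=r.camera_info("side");P=cloud(d,i["mtx"],i["pose"])
for n,c in(("bar",bar(P,np.array([.538,-.235]))),):print(c)
q=P.reshape(-1,3)
for nm,sel in(("wall",(q[:,2]>.06)&(q[:,2]<.085)&(abs(q[:,0]-.538)<.09)&(abs(q[:,1]+.236)<.09)),):
    w=q[sel]
    for sx in(-1,1):
        for sy in(-1,1):
            k=w[(sx*(w[:,0]-.538)>.055)&(sy*(w[:,1]+.236)>.055)];print(sx,sy,len(k),np.percentile(k[:,2],[90,98]).round(4) if len(k) else 0)
cv2.imwrite("pics/f.png",cv2.resize(p[190:384,170:430,::-1],None,fx=3,fy=3))
E
```

```text
(891, (543.6044311523438, -256.2761535644531), (56.53120040893555, 124.64988708496094), 17.338293075561523, np.float32(-80.993454), np.float64(0.15501575618816865))
-1 -1 244 [0.0794 0.0805]
-1 1 140 [0.0793 0.0803]
1 -1 129 [0.0744 0.0749]
1 1 0 0
```

View pics/f.png

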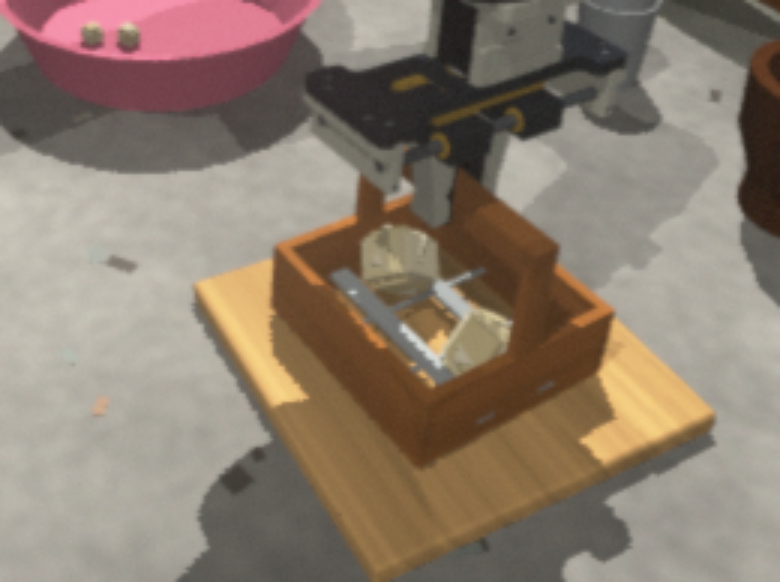

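The sieve is back on its board with both large lumps in it at crop (400,255) and (480,335). It tilts about 2° in the grip, with its +x edge touching. I'll let go.

```bash
python3 -m inch '[{"x":0,"y":0,"z":0,"yaw":0},{"x":0,"y":0,"z":0,"yaw":0},{"x":0,"y":0,"z":0,"yaw":0},{"x":0,"y":0,"z":0,"yaw":0},{"x":0,"y":0,"z":0,"yaw":0}]' 0.4 20
python3 -m inch '[{"x":0,"y":0,"z":0,"yaw":0},{"x":0,"y":0,"z":0,"yaw":0},{"x":0,"y":0,"z":0,"yaw":0},{"x":0,"y":0,"z":0,"yaw":0},{"x":0,"y":0,"z":0,"yaw":0}]'
python3 plan.py .538 -.237 .24 -87
```

```text
time_s: 19.13
tcp_pos: [0.5396, -0.2396, 0.1415]
eef_rot: [177.6, -2.0, -86.5]
contact_force: [-0.6, 0.1, -0.9]
gripper_width: 0.0473
time_s: 19.55
tcp_pos: [0.5405, -0.2397, 0.1414]
eef_rot: [177.7, -2.0, -86.5]
contact_force: [-1.4, 0.6, -0.7]
gripper_width: 0.0613
[ 0.5405 -0.2397  0.1414] [177.67  -1.99 -86.53] 5
[{"x": -0.02, "y": 0.02, "z": -0.79, "yaw": 0.02}, {"x": -0.02, "y": 0.02, "z": -0.79, "yaw": 0.02}, {"x": -0.02, "y": 0.02, "z": -0.79, "yaw": 0.02}, {"x": -0.02, "y": 0.02, "z": -0.79, "yaw": 0.02}, {"x": -0.02, "y": 0.02, "z": -0.79, "yaw": 0.02}]
```

```bash
python3 -m inch '[{"x":0,"y":0,"z":-0.2,"yaw":0},{"x":0,"y":0,"z":-0.5,"yaw":0},{"x":0,"y":0,"z":-0.8,"yaw":0},{"x":0,"y":0,"z":-0.9,"yaw":0},{"x":0,"y":0,"z":-0.9,"yaw":0}]'
python3 -m inch '[{"x":0,"y":0,"z":-0.9,"yaw":0},{"x":0,"y":0,"z":-0.8,"yaw":0},{"x":-0.6,"y":0,"z":-0.3,"yaw":0},{"x":-0.9,"y":0,"z":0,"yaw":0},{"x":-0.9,"y":0,"z":0,"yaw":0}]'
python3 -m inch '[{"x":-0.9,"y":0,"z":0,"yaw":0},{"x":-0.9,"y":0,"z":0,"yaw":0},{"x":-0.9,"y":0,"z":0,"yaw":0},{"x":-0.6,"y":0,"z":0,"yaw":0},{"x":0,"y":0,"z":0,"yaw":0}]'
python3 -m inch '[{"x":0,"y":0,"z":0,"yaw":0},{"x":0,"y":0,"z":0,"yaw":0}]'
python3 - <<'E'
from plant import r
from h import *
ims=[]
for n in("side","top"):
    p,d=r.capture(n);i=r.camera_info(n);P=cloud(d,i["mtx"],i["pose"]);print(n,bar(P,np.array([.538,-.235])))
    q=P.reshape(-1,3);w=q[(q[:,2]>.06)&(q[:,2]<.085)&(abs(q[:,0]-.538)<.09)&(abs(q[:,1]+.236)<.09)]
    for sx in(-1,1):
        for sy in(-1,1):
            k=w[(sx*(w[:,0]-.538)>.055)&(sy*(w[:,1]+.236)>.055)];print(sx,sy,len(k),np.percentile(k[:,2],[90,98]).round(4) if len(k)>5 else 0)
    ims.append(cv2.resize(p[:,:,::-1],(400,300)) if n=="side" else cv2.resize(p[125:260,110:410,::-1],(400,300)))
cv2.imwrite("pics/z.png",np.hstack(ims))
E
```

```text
time_s: 19.97
tcp_pos: [0.5404, -0.236, 0.2221]
eef_rot: [177.1, -1.8, -86.6]
contact_force: [1.0, -0.3, -1.0]
gripper_width: 0.0613
time_s: 20.38
tcp_pos: [0.5413, -0.1764, 0.2811]
eef_rot: [177.6, -2.0, -86.8]
contact_force: [-0.2, -0.6, -0.3]
gripper_width: 0.0613
time_s: 20.8
tcp_pos: [0.5362, -0.088, 0.2819]
eef_rot: [178.0, -2.0, -86.8]
contact_force: [-0.8, 0.0, -0.2]
gripper_width: 0.0613
time_s: 20.97
tcp_pos: [0.5363, -0.0875, 0.2829]
eef_rot: [178.0, -2.0, -86.6]
contact_force: [0.4, -0.3, 0.2]
gripper_width: 0.0613
side (1120, (535.3994750976562, -237.2827606201172), (23.078561782836914, 166.11451721191406), 3.650611162185669, np.float32(-86.06234), np.float64(0.15302736244119394))
-1 -1 201 [0.0739 0.0746]
-1 1 117 [0.0741 0.0746]
1 -1 126 [0.0741 0.0746]
1 1 0 0
top (468, (533.3146362304688, -240.91404724121094), (20.383689880371094, 166.2151641845703), 3.6340339183807373, np.float32(-86.31865), np.float64(0.15395482959747997))
-1 -1 59 [0.0765 0.078 ]
-1 1 29 [0.0759 0.0777]
1 -1 47 [0.0765 0.0776]
1 1 0 0
```

View pics/z.png

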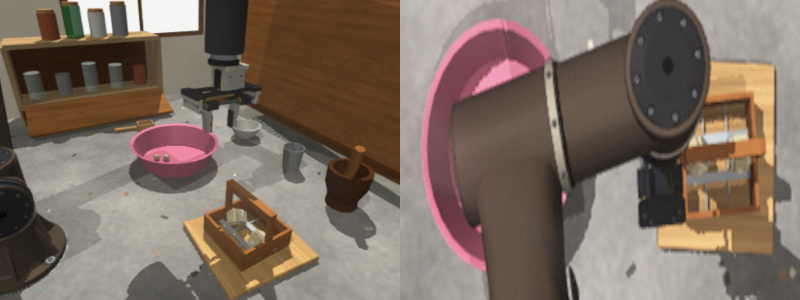

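The sieve stands level, about 5 mm from its start position. I'll move the arm off the basin to confirm the third lump.

```bash
python3 -m inch '[{"x":0.6,"y":0,"z":-0.1,"yaw":0},{"x":0.9,"y":0,"z":-0.1,"yaw":0},{"x":0.9,"y":0,"z":0,"yaw":0},{"x":0.9,"y":0,"z":0,"yaw":0},{"x":0.9,"y":0,"z":0,"yaw":0}]'
python3 -m inch '[{"x":0.9,"y":0,"z":0,"yaw":0},{"x":0.9,"y":0,"z":0,"yaw":0},{"x":0.6,"y":0,"z":0,"yaw":0},{"x":0,"y":0,"z":0,"yaw":0},{"x":0,"y":0,"z":0,"yaw":0}]'
python3 - <<'E'
import lumps; lumps.lumps(R=.13)
from plant import r
import cv2
p,d=r.capture("top");cv2.imwrite("pics/y.png",cv2.resize(p[125:255,110:410,::-1],None,fx=2.5,fy=2.5))
E
```

```text
time_s: 21.48
tcp_pos: [0.5424, -0.1968, 0.2918]
eef_rot: [178.0, -2.0, -86.6]
contact_force: [0.9, 0.3, 1.0]
gripper_width: 0.0613
time_s: 21.9
tcp_pos: [0.5439, -0.2684, 0.2927]
eef_rot: [177.8, -2.0, -87.2]
contact_force: [-0.1, 0.3, -0.3]
gripper_width: 0.0613
side [198, 198, 5, 6, 26] [0.485 0.269 0.02 ] [ 18.  68. 138.]
side [210, 198, 6, 7, 29] [0.516 0.25  0.02 ] [ 18.  68. 142.]
top [182, 200, 5, 5, 19] [0.519 0.252 0.022] [ 18.  45. 223.]
top [175, 211, 5, 5, 16] [0.486 0.275 0.02 ] [ 17.  61. 226.]
top [203, 210, 6, 6, 25] [0.486 0.186 0.021] [ 18.  60. 221.]
```

View pics/y.png

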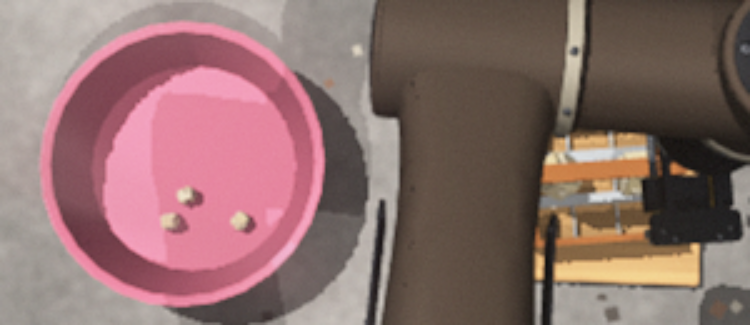

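All three small lumps are in the basin, at crop (187,195), (172,221) and (240,220). Handing in.

```bash
python3 -c "
from plant import r
print(r.close_job())"
```

```text
the job is handed in; nothing more can be done
None
```

I lifted the sieve by its bar, shook it across the bar over the basin, set it back on its board and let go. The job was handed in at about 22 s; no verdict was reported.

- **Small lumps:** the last top view shows all three on the basin floor, at most 0.09 m from its centre. The side view shows only two; the rim probably hides the third.
- **Sieve:** its wall tops read level to about 1 mm at the three corners I could see. The handle is about 5 mm from its start position and turned about 1°.
- **Large lumps:** both were in the sieve just before release. The side view after release shows them still there; I did not re-measure them.
- **Gripper:** it is open and clear, about 0.14 m above the bar, with the contact force near zero.
- **Off plan:** the tool drifted 2–3° off vertical, so the sieve came down about 2° tilted and levelled when released. The wrist force still read about -6 N on touchdown, so I judged contact from the height no longer dropping and from the camera depth.

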